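# Mark the third gap and file the balloon weight

## Task

With a closed fingertip, slide the yellow marker along the rail of the white divider rack, counting the gaps from the end where the marker is parked, and leave it standing centred over the third gap. Then push the purple balloon weight along the shelf and into that third gap until it meets the back wall. Only push: do not lift the marker or the weight, and leave the glass cup, the tin and the pump where they are.

Things in the scene. Friction and masses are not known exactly. Their poses are not given: they have to be found in the camera images.
- rack: White divider rack, fixed, no floor of its own. Origin on the shelf board at the middle of the back wall's front face; x points into the rack (away from the robot), y along it, z up. Seven dividers 6 mm thick, 42 high, reach to x = -47 mm at y = -144, -96, -48, 0, 48, 96, 144. Six 42 mm gaps, centres y = -120, -72, -24, 24, 72, 120: the third from the +y end is at +24, from the -y end at -24
- rail (a point): Middle of the rail, which is the top edge of the rack's back wall: a straight bar along the rack's y, 344 mm long (y -172 to 172), 10 mm thick (rack x 0 to 10 mm), top 64 mm above the board. This point is on its top, at rack x 5 mm, y 0. Axes as the rack's
- marker: Yellow saddle with a black centre stripe, 60 g, loose astride the rail with 2 mm play each side: 24 mm wide, 40 mm long along the rail, rising 20 mm above it, legs 14 mm below. Origin at its middle, level with the rail's top; axes as the rack's. Slides with friction, stays where left. Starts parked at the +y or the -y end, about 150 mm from the rack's middle
- end_clip: Grey clip fixed on top of the rail at the other end from where the marker starts, 20 x 20 mm and 10 mm high, origin at the middle of its underside, about 150 mm from the rack's middle
- weight: Purple block with a lilac stripe, loose, about 0.14 kg: 50 mm long (its x), 30 wide (its y), 34 high, a small hook on top to 51 mm. Origin at the centre of its underside. Starts on the board in front of the rack, its x within 0.25 rad of the rack's x, and goes in that way round; against the wall its origin is at rack x -25 mm and 3 mm of it stand out of the dividers
- cup: Frosted glass hurricane cup, 78 mm wide, 105 mm high, origin at the centre of its foot. Leave alone
- tin: Round steel tea-light tin with a shut flip-top lid, 71 mm wide, 42 mm high, origin at the centre of its underside. Leave alone
- pump: Pink balloon pump lying behind the rack along its y, about 250 mm long and 70 mm wide at its handle, 50 mm high, origin under the middle of the barrel. Leave alone
There are look-alikes about, which are no part of the job. There is more than one size of the weight; the one meant has the size given above. Of the things that look like the marker, the larger one is meant.

How it is judged (in metres and radians):
On the way, in this order (a step that is already met when the one before it is completed fails the run):
1. the marker stands over the third gap from its parking end (((y of end_clip in the frame of rack below 0 m and y of marker in the frame of rack between 0.012 and 0.036 m) or (y of end_clip in the frame of rack above 0 m and y of marker in the frame of rack between -0.036 and -0.012 m)) and height (world z) of marker between 0.06 and 0.068 m and angle between marker's own z axis and vertical below 0.1 rad), for 0.2 s.
2. the weight is in the third gap, against the back wall (((y of end_clip in the frame of rack below 0 m and y of weight in the frame of rack between 0.014 and 0.034 m and x of weight in the frame of rack between -0.033 and -0.018 m) or (y of end_clip in the frame of rack above 0 m and y of weight in the frame of rack between -0.034 and -0.014 m and x of weight in the frame of rack between -0.033 and -0.018 m))), for 0.2 s.
At the end, for the whole second after the job is handed in: The marker sits on the rail with its middle within 12 mm of the middle of the third gap counted from the end where it was parked; the weight stands flat on the board in that same gap, within 8 mm of touching the back wall; both at rest (all of step 1 and ((y of end_clip in the frame of rack below 0 m and y of weight in the frame of rack between 0.014 and 0.034 m and x of weight in the frame of rack between -0.033 and -0.018 m) or (y of end_clip in the frame of rack above 0 m and y of weight in the frame of rack between -0.034 and -0.014 m and x of weight in the frame of rack between -0.033 and -0.018 m)) and height (world z) of weight below 0.006 m and angle between weight's own z axis and vertical below 0.1 rad and linear speed of each of weight, marker below 0.02 m/s).
It fails at once if the purple weight is lifted off the shelf or tipped (height (world z) of weight above 0.012 m or angle between weight's own z axis and vertical above 0.35 rad).
It fails at once if the yellow marker is lifted or knocked off the rail (height (world z) of marker above 0.076 m or height (world z) of marker below 0.056 m).
It fails at once if the glass cup is shoved or tipped (distance of cup from where it was at the start of the episode above 0.02 m or angle between cup's own z axis and vertical above 0.3 rad).
It fails at once if the tea-light tin is shoved or tipped (distance of tin from where it was at the start of the episode above 0.02 m or angle between tin's own z axis and vertical above 0.3 rad).
It fails at once if the balloon pump is shoved or tipped (distance of pump from where it was at the start of the episode above 0.02 m or angle between pump's own z axis and vertical above 0.3 rad).
It also fails if it takes over 64 s, if anything falls off the work surface, if the arm or the gripper's body presses on something with over 40 N, if the wrist force passes 120 N, or if a joint passes its speed limit or range.

## Robot

A 6-joint arm with a two-finger parallel gripper is mounted at the origin on the work surface. World frame = base frame: x ahead of the robot, y to its left, z up, the work surface at z = 0. Lengths are in mm, angles in rad, forces in N, time in s.
With the tool pointing down it reaches from about 350 to 875 mm from the base axis. Payload 4.2 kg.
Tool frame: the origin (TCP) lies on the mounting face of the last link; the fingertips stand 173 mm ahead of it and the grasp point (between the pads) lies 155 mm ahead of it (robot.grip_depth is the z of the grasp point in the tool frame, in mm); z points along the fingers, y is the line along which they close (so a half turn about z gives the same grasp; the last joint's range is limited). The gripper opens to 85 mm and grips with 20 to 120 N. Pads are 22 mm wide; open, the fingers measure 114 mm over their backs; the gripper's body (76 mm by 85 mm) begins 54 mm behind the grasp point. The pads swing forward as they close: fully open they stand 13 mm farther back than shut.
Start: joints at [-0.91, 0.385, 0.008, 0, -1.194, -0.259], TCP at [244.436, -575.197, 404.712] pointing down, gripper open.
Joint ranges: [-3.14, 3.14], [-1.21, 2.06], [-1.07, 1.41], [-3.16, 2.05], [-2.99, -0.16], [-3.1, 3.1]. Speed limits (rad/s): [2.79, 2.79, 3.14, 3.14, 3.14, 3.14].

## Interface

Orientations are given as a unit quaternion [w, x, y, z].
In Python, from workcell import robot gives the robot as it stands.
- The arm moves only by the tool step_arm, never from a script. Its arguments are lists of equal length, an entry for each row: "offset": the shift along the world's x, y, z in units of 25 mm (1.0 is 25 mm), a list of three; "twist": the turn about the world's z in units of 6 degrees (1.0 is 6 degrees). A call has exactly 10 rows; each row is the pose to reach, as a shift and turn from the pose commanded when the call began; what a row does not reach only later rows make up. A row lasts 1/12 s, in which the tool goes at most 41.7 mm and 7.16 degrees, less where a joint would pass 70% of its speed; a pose out of reach is approached as far as the arm can. A call with a gripper value outside its range is refused whole. "gripper" is the opening, from 0 (shut) to 1 (fully open), set as the call begins (left out, the last holds). The fingers move at their own pace and stop on an object; "grip_force" is the grip in N (left out, the last holds). Time passes only in rows, so rows that repeat a pose let the fingers close, or fill a call up. It gives the time, the measured TCP pose, the force, the opening and the grip force at its end, in the units of the state.
- robot.state(): the state, without advancing time (a new reading comes with each control period).
- robot.read_camera(name): name is "side" or "top" or "wrist"; returns a dict with "img" (384x512x3 uint8, red, green, blue), "z_map" (384x512 float32, mm along the optical axis (not along the pixel's ray), 0 where there is no reading), "intrinsics" (3x3 intrinsics, pixels), "cam_to_world" (4x4, takes a point from camera to world coordinates); the wrist camera has in their place "hand_eye" (4x4, takes a point from camera to tool coordinates, whose origin is the TCP and whose axes are the flange's). Camera axes: x right, y down, z forward; pixel columns grow to the right and rows downward; lengths in mm; the calibration is good to about 2 mm. The wrist camera is an equidistant fisheye: a pixel r from the principal point sees the ray r / f radians off the axis. A picture is of the moment at which its call begins: read the wrist's pose just before it.
- robot.job_done(): hands the job in; it is judged then, once.
The state is a dict: "t": time; "q": joint angles; "qvel": joint speeds; "joint_torque": joint torques, N m; "ee_pos": TCP position; "ee_rot": TCP orientation; "ft_force": force on the tool from outside, world axes, zero at the start; "wrist_torque": the same for the moment, N m; "grip_width": finger opening in mm; "grip_force": force on a finger pad.
Only numpy, scipy, OpenCV 4.12 (cv2) and the standard library are available. Lean on these libraries where they do the work, as an engineer would, in place of code of your own. Each camera call takes 0.05 s, during which the arm holds its last target. There are 200 camera calls.

## Working session

There is one attempt and no reset: what is moved stays moved. The work goes in short steps, Python scripts to look and compute and a tool call to move; the robot and the scene stay as the last step left them, time stands still between calls to the robot, and variables do not carry over. Pictures are saved under pics/ and viewed, at most 10 in all, crops included, and the job is handed in when it is done.

Besides the shell and the picture viewer there is one more tool, called after "Request:" as name([rows], argument=value, ...), one row to a line, values as JSON. step_arm: Moves the arm, as the interface text tells. Its arguments: {"type":"object","properties":{"offset":{"type":"array"},"twist":{"type":"array"},"gripper":{"type":"number"},"grip_force":{"type":"number"}},"required":["offset","twist"]}

```bash
mkdir -p pics
cat > h.py <<'E'
from workcell import robot
import numpy as np, cv2
def snap(n,tag):
    c=robot.read_camera(n); np.savez(f'{tag}.npz',**c)
    cv2.imwrite(f'pics/{tag}.png',cv2.cvtColor(c['img'],cv2.COLOR_RGB2BGR)); return c
def P(c,u,v,z=None,plane=None):
    K=c['intrinsics'];T=c['cam_to_world']
    r=np.array([(u-K[0,2])/K[0,0],(v-K[1,2])/K[1,1],1.])
    if plane is not None:
        d=T[:3,:3]@r; s=(plane-T[2,3])/d[2]; return T[:3,3]+s*d
    z=c['z_map'][int(round(v)),int(round(u))]
    return T[:3,:3]@(r*z)+T[:3,3]
E
python3 -c "
from h import *
a=snap('top','top0');b=snap('side','side0')
print(a['cam_to_world'],b['cam_to_world'],robot.state()['t'])
cv2.imwrite('pics/top0b.png',cv2.resize(cv2.imread('pics/top0.png'),(800,600),interpolation=cv2.INTER_CUBIC))
cv2.imwrite('pics/side0b.png',cv2.resize(cv2.imread('pics/side0.png'),(800,600),interpolation=cv2.INTER_CUBIC))"
```

```text
[[-1.71524909e-02 -9.89279261e-01  1.45025293e-01  4.72897519e+02]
 [-9.99737852e-01  1.91693068e-02  1.25205972e-02 -1.53472576e+00]
 [-1.51664015e-02 -1.44772516e-01 -9.89348725e-01  9.27872313e+02]
 [ 0.00000000e+00  0.00000000e+00  0.00000000e+00  1.00000000e+00]] [[-9.99418441e-01 -1.24662711e-02  3.17391226e-02  5.63096174e+02]
 [-3.32524761e-02  5.62470270e-01 -8.26148575e-01  7.26444410e+02]
 [-7.55332073e-03 -8.26723526e-01 -5.62557694e-01  5.73524706e+02]
 [ 0.00000000e+00  0.00000000e+00  0.00000000e+00  1.00000000e+00]] 0.1
```

View pics/top0b.png

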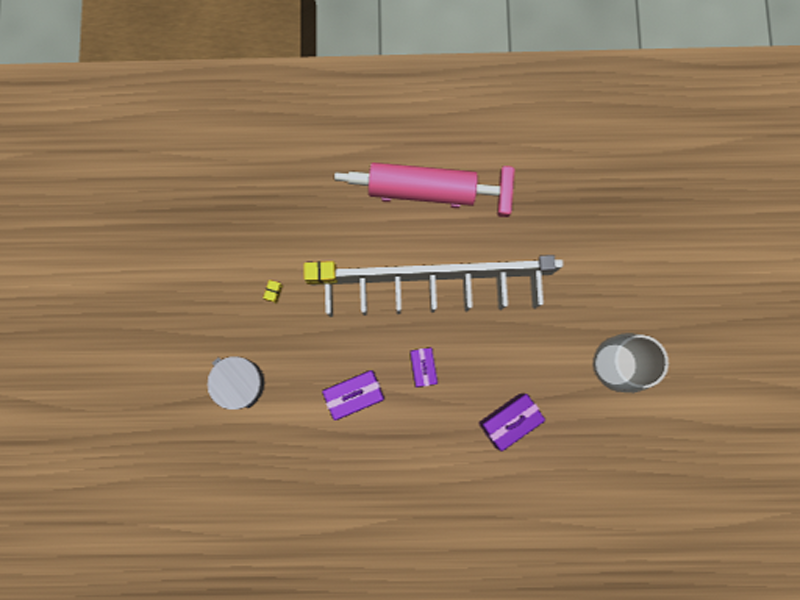

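View pics/side0b.png

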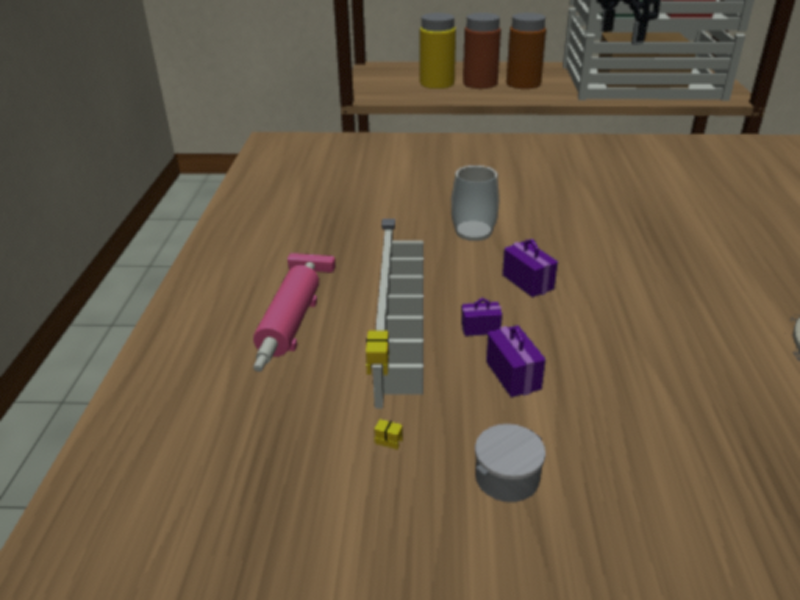

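The top view shows the yellow marker at (319,272) at the left (+y) end of the rail and the clip at (547,262). The third gap lies between the dividers at x≈398 and x≈433. The small purple block at (424,367) is the aligned candidate for the weight. The blocks at (353,395) and (512,421) look larger and are turned more.

```bash
cat > m.py <<'E'
from h import *
def cloud(c):
    K=c['intrinsics'];T=c['cam_to_world'];z=c['z_map']
    v,u=np.mgrid[:384,:512]
    r=np.stack([(u-K[0,2])/K[0,0]*z,(v-K[1,2])/K[1,1]*z,z],-1)
    return r@T[:3,:3].T+T[:3,3]
def meas(c):
    W=cloud(c); hsv=cv2.cvtColor(c['img'],cv2.COLOR_RGB2HSV); out={}
    for n,lo,hi in (('purple',(125,60,60),(150,255,255)),('yellow',(25,150,60),(35,255,255))):
        m=cv2.morphologyEx(cv2.inRange(hsv,lo,hi),cv2.MORPH_CLOSE,np.ones((5,5)))
        N,L,S,C=cv2.connectedComponentsWithStats(m)
        for i in range(1,N):
            if S[i,4]<40: continue
            p=W[L==i]; zt=np.median(p[:,2]); q=p[abs(p[:,2]-zt)<6]
            rc=cv2.minAreaRect(q[:,:2].astype(np.float32))
            print(n,C[i].round(),'ztop',zt.round(1),'rect',np.round(rc[0],1),np.round(rc[1],1),round(rc[2],1),len(q))
    return W,hsv
if __name__=='__main__':
    a=dict(np.load('top0.npz')); W,h=meas(a)
    # rail white pixels: z 58..70
    m=(W[...,2]>59)&(W[...,2]<69)&(h[...,1]<60)&(W[...,0]>450)&(W[...,0]<700)&(W[...,1]>-120)&(W[...,1]<120)
    p=W[m]; l=cv2.fitLine(p[:,:2].astype(np.float32),cv2.DIST_HUBER,0,.01,.01).ravel(); print('rail',l,len(p),p[:,2].mean())
    for u,v in ((328,300),(363,300),(398,300),(433,300),(468,300),(503,300),(538,295)):
        print(P(a,u*.64,v*.64,plane=42).round(1),P(a,u*.64,v*.64).round(1))
    print('clip',P(a,547*.64,262*.64),'end',P(a,563*.64,263*.64,plane=64))
    b=dict(np.load('side0.npz'));print('side');meas(b)
    print('tin',P(a,235*.64,383*.64,plane=42),'cup rim',P(a,637*.64,361*.64,plane=105),'pump',P(a,424*.64,184*.64))
E
python3 m.py; python3 -c "
import cv2;i=cv2.imread('pics/top0.png')[150:280,185:385];cv2.imwrite('pics/c1.png',cv2.resize(i,(800,520),interpolation=cv2.INTER_CUBIC))"
```

```text
purple [271. 235.] ztop 34.9 rect [504.9 -36.5] [48.5 29.4] 8.2 304
purple [226. 252.] ztop 50.3 rect [469.4  58.4] [42.7 71.9] 21.6 682
purple [328. 270.] ztop 50.2 rect [ 430.4 -151.6] [43.4 72.7] 33.2 708
yellow [204. 174.] ztop 84.8 rect [630.3  97.9] [23.3 37.8] 3.1 218
yellow [174. 186.] ztop 24.2 rect [615.1 171.8] [15.  26.9] 71.0 93
rail [ 2.1159934e-02 -9.9977612e-01  6.3316016e+02 -2.0873220e+01] 483 64.71543161221454
[597.   90.5  42. ] [596.6  90.2  44.7]
[596.1  42.8  42. ] [596.1  42.8  41.7]
[595.2  -4.7  42. ] [594.8  -4.7  44.6]
[594.3 -52.2  42. ] [594.  -52.1  44.2]
[593.3 -99.6  42. ] [593.1 -99.3  44.1]
[ 592.4 -146.9   42. ] [ 592.2 -146.6   43.8]
[ 598.4 -194.5   42. ] [ 598.1 -194.1   43.7]
clip [ 637.40444373 -201.47277148   74.10811584] end [ 637.57221217 -224.96666669   64.        ]
side
purple [341. 166.] ztop 48.4 rect [ 429.6 -150.4] [43.3 73.3] 33.4 341
purple [323. 218.] ztop 41.6 rect [480.7  27.2] [ 43.5 144.6] 21.5 183
yellow [280.  36.] ztop 77.9 rect [  569.2 -1044.5] [37.5 81.9] 87.1 74
yellow [241. 223.] ztop 83.0 rect [629.8  99.2] [22.8 42.8] 3.5 217
yellow [248. 277.] ztop 20.3 rect [613.4 173.1] [17.8 27.1] 75.9 166
tin [487.26605749 215.53738501  42.        ] cup rim [ 504.58769023 -298.69636193  105.        ] pump [755.09152719 -43.72929998  49.60732675]
```

View pics/c1.png

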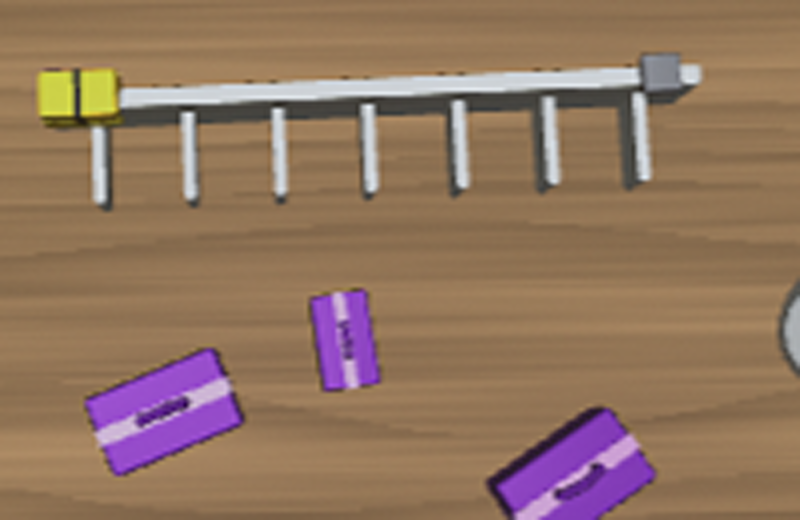

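The crop confirms the weight: its top measures about 48×29 mm at z≈35, at world (505,-36.5) and turned about 7° relative to the rack. The other blocks are ~72×43. The rail's middle comes out at about (634,-52), with rack yaw ≈0.021. The marker is at rack y≈+150, so the goal is rack y +24, which is world (633,-28).

```bash
python3 -c "
from h import *
from scipy.spatial.transform import Rotation as R
s=robot.state();w,x,y,z=s['ee_rot'];print(R.from_quat([x,y,z,w]).as_matrix().round(3),s['ee_pos'])"
```

```text
[[-0.92  -0.391 -0.001]
 [-0.391  0.92   0.002]
 [ 0.     0.002 -1.   ]] [ 244.36237293 -575.05826509  403.73165929]
```

Request:
step_arm([
  [1.5,2.9,0],
  [3,5.8,0],
  [4.5,8.7,0],
  [6,11.6,0],
  [7.5,14.5,0],
  [7.7,14.6,0],
  [7.7,14.6,0],
  [7.7,14.6,0],
  [7.7,14.6,0],
  [7.7,14.6,0],
], twist=[1.1,2.2,3.3,4.4,5.7,5.7,5.7,5.7,5.7,5.7], gripper=0)

```text
t: 0.93
ee_pos: [437.3, -208.0, 404.6]
ee_rot: [-0.0, -0.479, 0.878, 0.0]
ft_force: [1.3, 0.1, 0.1]
grip_width: 0.2
grip_force: 0.0
```

Request:
step_arm([
  [7.7,14.6,0],
  [7.7,14.6,0],
  [7.7,14.6,0],
  [7.7,14.6,0],
  [7.7,14.6,0],
  [7.7,14.6,0],
  [7.7,14.6,0],
  [7.7,14.6,0],
  [7.7,14.6,0],
  [7.7,14.6,0],
], twist=[5.65,5.65,5.65,5.65,5.65,5.65,5.65,5.65,5.65,5.65])

```text
t: 1.77
ee_pos: [630.0, 157.2, 404.0]
ee_rot: [0.0, 0.714, -0.7, -0.0]
ft_force: [0.6, 0.0, 0.1]
grip_width: -0.2
grip_force: 0.0
```

Request:
step_arm([
  [0,0,-1.2],
  [0,0,-2.4],
  [0,0,-3.6],
  [0,0,-4.8],
  [0,0,-5.8],
  [0,0,-6.4],
  [0,0,-6.4],
  [0,0,-6.4],
  [0,0,-6.4],
  [0,0,-6.4],
], twist=[0,0,0,0,0,0,0,0,0,0])

```text
t: 2.6
ee_pos: [630.0, 155.0, 246.5]
ee_rot: [-0.002, 0.714, -0.7, 0.001]
ft_force: [1.0, 0.6, 1.4]
grip_width: 0.1
grip_force: 0.0
```

```bash
python3 -c "
from h import *
snap('side','side1')
i=cv2.imread('pics/side1.png')[120:300,130:370];cv2.imwrite('pics/c2.png',cv2.resize(i,(800,600),interpolation=cv2.INTER_CUBIC))"
```

```text
(no output)
```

View pics/c2.png

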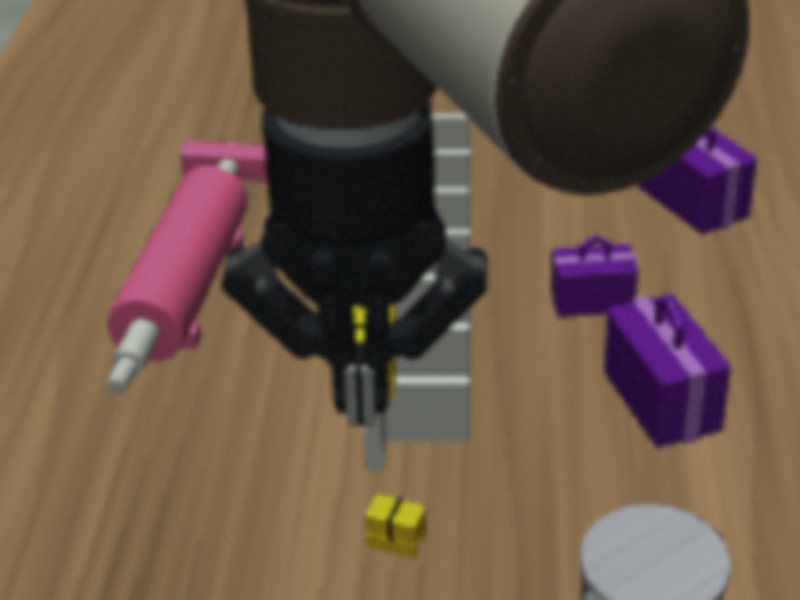

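Request:
step_arm([
  [0,-0.2,-0.1],
  [0.01,-0.5,-0.12],
  [0.02,-0.75,-0.12],
  [0.02,-1.0,-0.12],
  [0.03,-1.25,-0.12],
  [0.03,-1.5,-0.12],
  [0.04,-1.75,-0.12],
  [0.04,-2.0,-0.12],
  [0.05,-2.25,-0.12],
  [0.05,-2.5,-0.12],
], twist=[0,0,0,0,0,0,0,0,0,0])

```text
t: 3.48
ee_pos: [630.8, 91.7, 241.8]
ee_rot: [-0.0, 0.714, -0.7, 0.0]
ft_force: [0.9, 0.8, 0.1]
grip_width: -0.0
grip_force: 0.3
```

Request:
step_arm([
  [0.01,-0.25,0],
  [0.01,-0.5,0],
  [0.02,-0.75,0],
  [0.02,-1.0,0],
  [0.03,-1.25,0],
  [0.03,-1.5,0],
  [0.04,-1.75,0],
  [0.04,-2.0,0],
  [0.05,-2.2,0],
  [0.05,-2.3,0],
], twist=[0,0,0,0,0,0,0,0,0,0])

```text
t: 4.32
ee_pos: [631.9, 34.0, 241.7]
ee_rot: [0.0, 0.714, -0.7, -0.0]
ft_force: [0.7, 0.7, -0.0]
grip_width: -0.3
grip_force: 0.3
```

```bash
cat > look.py <<'E'
import sys
from m import *
for n in sys.argv[2:]:
    print(n); meas(snap(n,n+sys.argv[1]))
E
python3 look.py 2 top side
```

```text
top
purple [271. 235.] ztop 35.1 rect [505.  -36.5] [48.7 29.1] 8.0 305
purple [226. 252.] ztop 50.4 rect [469.3  58.4] [42.7 71.9] 21.5 681
purple [328. 270.] ztop 50.1 rect [ 430.5 -152.1] [43.4 73.1] 33.4 710
yellow [253. 173.] ztop 84.4 rect [631.6   1.2] [30.6 22.9] 89.0 126
yellow [174. 186.] ztop 24.3 rect [614.5 171.7] [14.5 25.9] 71.5 75
side
purple [339. 171.] ztop 39.6 rect [ 436.6 -134.6] [36.1 77.8] 63.1 156
purple [324. 220.] ztop 35.5 rect [484.9  22.7] [ 51.8 156.2] 18.9 326
yellow [272.  23.] ztop 126.8 rect [  596.4 -1044.2] [ 9.8 40.7] 48.2 23
yellow [248. 277.] ztop 20.6 rect [613.5 173.7] [17.9 28.1] 69.7 166
```

Request:
step_arm([
  [0.01,-0.2,0],
  [0.01,-0.4,0],
  [0.01,-0.6,0],
  [0.02,-0.8,0],
  [0.02,-0.95,0],
  [0.03,-1.1,0],
  [0.03,-1.2,0],
  [0.03,-1.24,0],
  [0.03,-1.24,0],
  [0.03,-1.24,0],
], twist=[0,0,0,0,0,0,0,0,0,0])

```text
t: 5.25
ee_pos: [632.7, 3.8, 241.8]
ee_rot: [-0.0, 0.714, -0.7, 0.0]
ft_force: [0.6, 0.8, 0.8]
grip_width: 0.0
grip_force: 0.0
```

Request:
step_arm([
  [0,0.5,0],
  [0,1,0],
  [0,1,1],
  [0,1,2],
  [0,2,2.5],
  [0,3,2.5],
  [-1,4,2.5],
  [-2,5,2.5],
  [-2,6,2.5],
  [-2,6,2.5],
], twist=[0,0,0,0,0,0,0,0,0,0])

```text
t: 6.08
ee_pos: [581.5, 158.7, 304.8]
ee_rot: [-0.001, 0.716, -0.698, 0.0]
ft_force: [1.0, 0.2, -0.1]
grip_width: -0.0
grip_force: 0.0
```

```bash
python3 look.py 3 top
```

```text
top
purple [271. 235.] ztop 35.0 rect [504.8 -36.5] [49.  29.2] 7.9 305
purple [226. 252.] ztop 50.5 rect [469.4  58.4] [42.9 71.8] 21.6 681
purple [328. 270.] ztop 50.3 rect [ 430.5 -151.8] [43.4 72.7] 33.1 708
yellow [265. 171.] ztop 84.7 rect [633.  -26.4] [36.8 23.3] 89.1 222
yellow [176. 186.] ztop 23.2 rect [613.7 166. ] [ 5.3 26.6] 79.1 31
```

Request:
step_arm([
  [-0.4,-1.4,0],
  [-0.8,-2.8,0],
  [-1.3,-4.2,0],
  [-1.8,-5.6,0],
  [-2.3,-7,0],
  [-2.7,-8.4,0],
  [-3.1,-9.8,0],
  [-3.1,-9.8,0],
  [-3.1,-9.8,0],
  [-3.1,-9.8,0],
], twist=[0,0,0,0,0,0,0,0,0,0])

```text
t: 6.97
ee_pos: [505.5, -91.3, 304.4]
ee_rot: [-0.0, 0.714, -0.7, 0.0]
ft_force: [-0.0, -0.2, 0.6]
grip_width: -0.0
grip_force: 0.0
```

Request:
step_arm([
  [0,0,-1],
  [0,0,-2],
  [0,0,-3],
  [0,0,-4],
  [0,0,-4.75],
  [0,0,-4.75],
  [0,0,-4.75],
  [0,0,-4.75],
  [0,0,-4.75],
  [0,0,-4.75],
], twist=[0,0,0,0,0,0,0,0,0,0])

```text
t: 7.8
ee_pos: [505.8, -90.9, 186.9]
ee_rot: [-0.001, 0.714, -0.7, 0.001]
ft_force: [1.1, -0.2, -0.2]
grip_width: -0.0
grip_force: 0.0
```

Request:
step_arm([
  [0,0.2,0],
  [0,0.4,0],
  [0,0.6,0],
  [0,0.8,0],
  [0,0.95,0],
  [0,1.1,0],
  [0,1.22,0],
  [0,1.32,0],
  [0,1.38,0],
  [0,1.38,0],
], twist=[0,0,0,0,0,0,0,0,0,0])

```text
t: 8.63
ee_pos: [505.2, -56.4, 185.4]
ee_rot: [-0.0, 0.714, -0.7, -0.0]
ft_force: [-1.1, 0.4, 0.0]
grip_width: 0.1
grip_force: 0.0
```

Request:
step_arm([
  [0,-0.4,0],
  [0,-0.8,0],
  [0,-0.8,1],
  [0,-0.8,2.2],
  [0,-0.8,3.4],
  [-1,-0.8,4],
  [-2.4,-0.8,4],
  [-3.8,-0.8,4],
  [-4.6,-0.8,4],
  [-4.6,-0.8,4],
], twist=[0,0,0,1,2,3,4,5,6,7])

```text
t: 9.47
ee_pos: [385.4, -78.1, 285.1]
ee_rot: [0.0, 0.918, -0.396, -0.002]
ft_force: [-0.5, 0.2, 1.3]
grip_width: -0.2
grip_force: 0.0
```

```bash
python3 look.py 4 top; python3 -c "
import cv2;i=cv2.imread('pics/top4.png')[150:280,185:385];cv2.imwrite('pics/c4.png',cv2.resize(i,(800,520),interpolation=cv2.INTER_CUBIC))"
```

```text
top
purple [267. 234.] ztop 35.0 rect [506.  -28.3] [49. 29.] 3.5 305
purple [226. 252.] ztop 50.4 rect [469.3  58.4] [42.7 71.9] 21.5 680
purple [329. 269.] ztop 50.2 rect [ 430.7 -151.8] [42.9 72.6] 33.4 668
yellow [265. 171.] ztop 84.7 rect [633.3 -26.4] [36.7 23.8] 88.9 224
yellow [174. 186.] ztop 23.7 rect [615.3 171.9] [15.2 27.2] 73.8 92
```

View pics/c4.png

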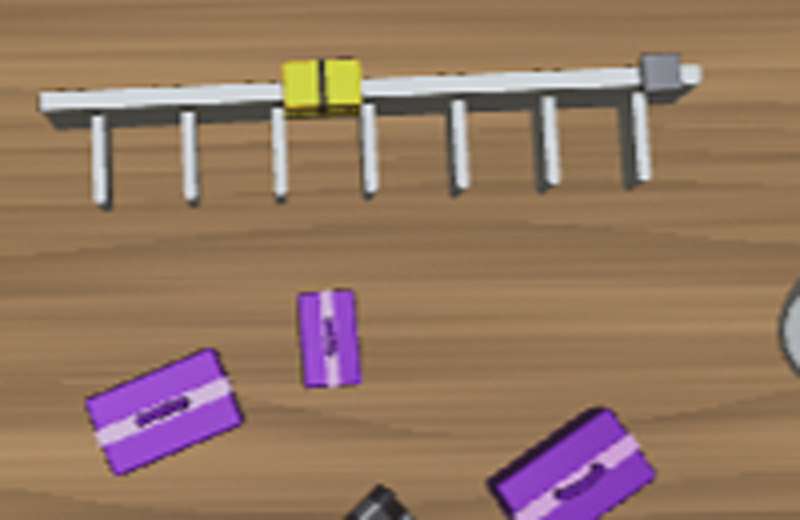

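The marker's stripe at crop (322,85) sits between the dividers at 279 and 369, and measures rack y≈25.6. The weight at (329,338) is nearly aligned, at rack y≈26 and about 2° off. Next I'll move behind it and push straight along world +x, which brings it to rack y≈24.

Request:
step_arm([
  [0,0.5,0],
  [0.5,1,0],
  [1,1.5,0],
  [1.6,1.94,0],
  [2.2,1.94,0],
  [2.2,1.94,0],
  [2.2,1.94,0],
  [2.2,1.94,0],
  [2.2,1.94,0],
  [2.2,1.94,0],
], twist=[1,2,3,4,5,6,7,8,8,8])

```text
t: 10.35
ee_pos: [445.6, -28.7, 285.3]
ee_rot: [0.0, 1.0, 0.007, 0.0]
ft_force: [0.4, -0.8, 0.3]
grip_width: -0.0
grip_force: 0.0
```

Request:
step_arm([
  [0,0,-1],
  [0,0,-2],
  [0,0,-3],
  [0,0,-3.6],
  [0,0,-3.9],
  [0,0,-3.9],
  [0,0,-3.9],
  [0,0,-3.9],
  [0,0,-3.9],
  [0,0,-3.9],
], twist=[0,0,0,0,0,0,0,0,0,0])

```text
t: 11.18
ee_pos: [445.5, -28.1, 188.9]
ee_rot: [-0.0, 1.0, 0.01, 0.001]
ft_force: [-0.3, -0.3, -0.2]
grip_width: 0.3
grip_force: 0.0
```

Request:
step_arm([
  [0.3,0,0],
  [0.6,0,0],
  [0.85,0,0],
  [1.1,0,0],
  [1.35,0,0],
  [1.6,0,0],
  [1.85,0,0],
  [2.1,0,0],
  [2.35,0,0],
  [2.4,0,0],
], twist=[0,0,0,0,0,0,0,0,0,0])

```text
t: 12.02
ee_pos: [506.6, -28.1, 188.0]
ee_rot: [-0.0, 1.0, 0.01, 0.001]
ft_force: [-0.3, -0.1, -0.2]
grip_width: -0.3
grip_force: 0.2
```

```bash
python3 look.py 5 top; python3 -c "
import cv2;i=cv2.imread('pics/top5.png')[150:280,185:385];cv2.imwrite('pics/c5.png',cv2.resize(i,(800,520),interpolation=cv2.INTER_CUBIC))"
```

```text
top
purple [328. 270.] ztop 50.3 rect [ 430.7 -151.8] [42.9 72.8] 33.3 705
yellow [265. 171.] ztop 84.9 rect [633.3 -26.3] [36.8 23.8] 88.4 225
yellow [174. 186.] ztop 23.8 rect [615.4 171.8] [15.4 26.5] 71.4 89
```

View pics/c5.png

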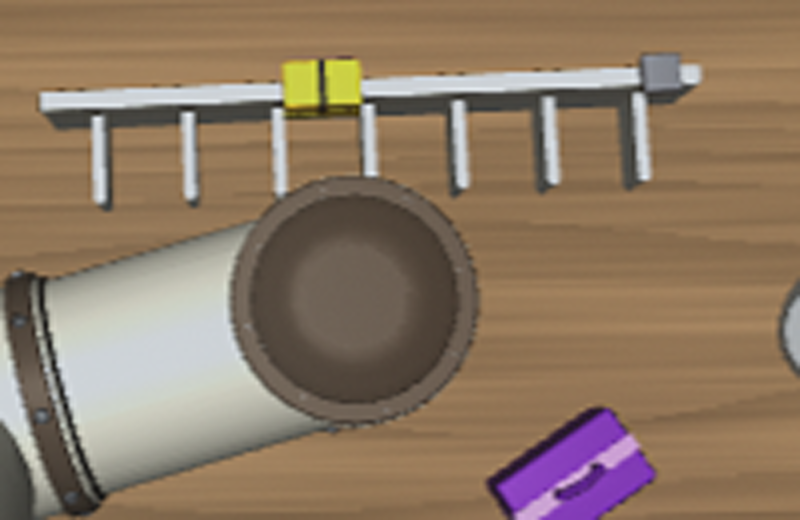

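The arm hides the weight from above, so I'll check the side view.

```bash
python3 -c "
from h import *
snap('side','side5');snap('wrist','w5')
i=cv2.imread('pics/side5.png')[140:260,200:360];a=cv2.resize(i,(480,360),interpolation=cv2.INTER_CUBIC)
w=cv2.imread('pics/w5.png');w=cv2.resize(w,(320,240));o=np.zeros((600,480,3),np.uint8);o[:360]=a;o[360:,:320]=w;cv2.imwrite('pics/c6.png',o)"
```

```text
(no output)
```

View pics/c6.png

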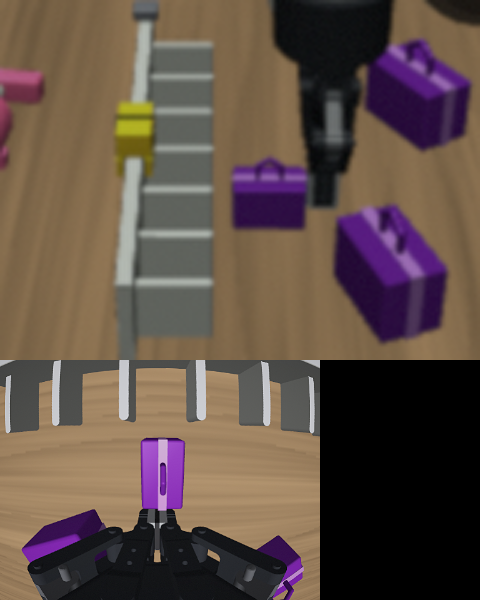

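The wrist view shows the weight at (162,470), straight and centred between the two dividers at x≈124 and x≈201, with the fingertip flat behind it. I'll continue the push.

Request:
step_arm([
  [0.3,0,0],
  [0.6,0,0],
  [0.9,0,0],
  [1.2,0,0],
  [1.5,0,0],
  [1.8,0,0],
  [2.0,0,0],
  [2.2,0,0],
  [2.3,0,0],
  [2.36,0,0],
], twist=[0,0,0,0,0,0,0,0,0,0])

```text
t: 13.0
ee_pos: [564.5, -28.2, 187.9]
ee_rot: [0.0, 1.0, 0.01, -0.0]
ft_force: [-1.1, 0.7, 0.5]
grip_width: 0.1
grip_force: 0.7
```

Request:
step_arm([
  [0.02,0,0],
  [0.04,0,0],
  [0.06,0,0],
  [0.08,0,0],
  [0.1,0,0],
  [0.12,0,0],
  [0.12,0,0],
  [0.12,0,0],
  [0.12,0,0],
  [0.12,0,0],
], twist=[0,0,0,0,0,0,0,0,0,0])

```text
t: 13.83
ee_pos: [567.1, -28.2, 187.9]
ee_rot: [0.0, 1.0, 0.01, -0.0]
ft_force: [-0.4, -0.2, -0.8]
grip_width: -0.2
grip_force: 0.3
```

Request:
step_arm([
  [0.02,0,0],
  [0.04,0,0],
  [0.06,0,0],
  [0.08,0,0],
  [0.1,0,0],
  [0.1,0,0],
  [0.1,0,0],
  [0.1,0,0],
  [0.1,0,0],
  [0.1,0,0],
], twist=[0,0,0,0,0,0,0,0,0,0])

```text
t: 14.67
ee_pos: [568.1, -28.3, 187.8]
ee_rot: [0.0, 1.0, 0.01, -0.003]
ft_force: [-6.8, 1.2, 5.5]
grip_width: 0.1
grip_force: 3.4
```

Wall contact: the force is about 7 N and the finger has stopped at 568 as expected. I'll retreat and check.

Request:
step_arm([
  [-0.3,0,0],
  [-0.8,0,0],
  [-1.6,0,0],
  [-2.4,0,1],
  [-2.8,0,2.2],
  [-3.6,0,3.4],
  [-5,0,4],
  [-6,0,4],
  [-7,0,4],
  [-7,0,4],
], twist=[0,0,0,0,0,0,0,0,0,0])

```text
t: 15.5
ee_pos: [390.4, -29.0, 288.2]
ee_rot: [-0.001, 1.0, 0.01, 0.0]
ft_force: [0.2, -0.2, -0.0]
grip_width: -0.0
grip_force: 0.0
```

```bash
python3 look.py 7 top; python3 -c "
import cv2;i=cv2.imread('pics/top7.png')[150:280,185:385];cv2.imwrite('pics/c7.png',cv2.resize(i,(800,520),interpolation=cv2.INTER_CUBIC))"
```

```text
top
purple [266. 189.] ztop 34.9 rect [601.6 -29.4] [45.9 28.7] 2.0 272
purple [226. 252.] ztop 50.5 rect [469.4  58.3] [42.8 71.7] 21.6 683
purple [328. 270.] ztop 50.1 rect [ 430.5 -151.8] [43.2 73. ] 33.4 706
yellow [265. 171.] ztop 84.8 rect [633.1 -26.4] [36.8 23.1] 89.2 224
yellow [174. 186.] ztop 24.4 rect [615.3 171.6] [15.8 27. ] 73.2 92
```

View pics/c7.png

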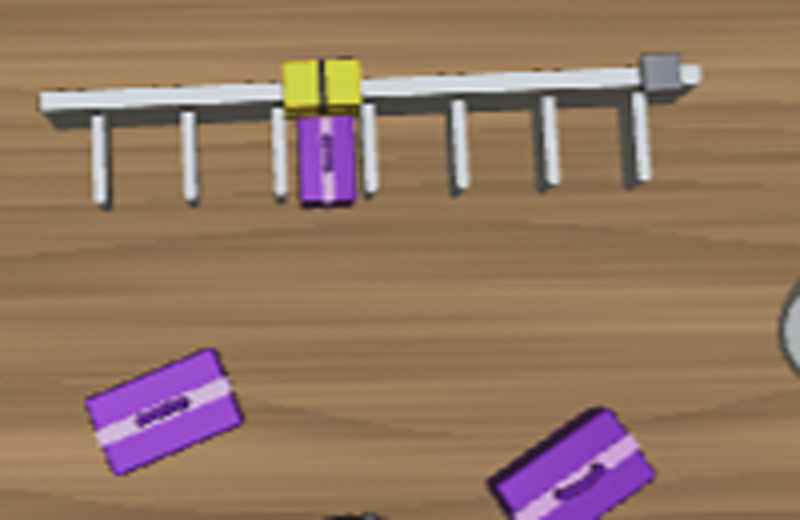

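The weight is at crop (327,160), in the gap below the marker, at rack y≈23.5 and against the wall. The marker has not moved and sits at rack y≈25.6.

```bash
python3 -c "
from workcell import robot
print(robot.job_done())"
```

```text
the job is handed in; nothing more can be done
None
```

The job is handed in at about 15.6 s: by the last top-camera measurement the marker stands over the third gap from its parked (+y) end at rack y≈25.6 mm, and the weight is in that gap at rack y≈23.5 mm against the back wall; no verdict was returned.

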